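Pin a damper cylinder in its test stand and hold its rod half drawn

TASK

Set up the little damper cylinder for a drag check: take the lock pin from its wooden holder and slip it down through the stand's fork and the cylinder's rear tongue until its collar sits on the fork, and let it go. Then grip the piston rod by its round knob and draw it slowly straight out of the cylinder until about 45 mm of bare rod shows between the cylinder's front face and the knob, without lifting or cocking the cylinder in its saddles, and stay there: the program finishes while still gripping the knob and holding the rod still. Leave the other things on the bench where they are.

Things in the scene. Friction and masses are not known exactly. Their poses are not given: they have to be found in the camera images.
- stand: fixed test stand: plywood base 150 x 80 x 10 mm, two dark steel saddles, a fork at its +x end. Origin on the bench under the cylinder; x runs along the cylinder's axis from the knob end (-x) to the fork (+x), z up. The saddles (x = -60 and 0) carry the cylinder; their cheeks, 12 mm up its sides, leave 2 mm sideways play in all
- fork_hole (a point): centre of the fork's pin hole at the upper plate's top face, at stand x = 38, 60 mm above the bench (axes as the stand). Upper plate 34 x 46 mm, 8 thick; the tongue of the cylinder lies below it, then a lower block (top 38 mm above the bench). All three have vertical 12 mm holes in line within 1 mm; the way down is open to 10 mm above the bench
- cylinder: loose aluminium cylinder, square section 34 x 34 mm, 90 long, 0.24 to 0.39 kg, lying in the saddles; until pinned nothing holds it and pulling the rod drags it along. Origin on the bore axis 45 mm above the bench, x as the stand's; body from x = -75 to +15, then a 10 mm thick, 24 mm wide tongue to x = 57 with its pin hole at x = 38. When pinned it keeps up to 4 mm of play along x
- cylinder_mouth (a point): centre of the bore's mouth in the cylinder's front face, at cylinder x = -75 (axes as the cylinder: the rod comes out toward -x). Bore 16 mm wide, 76 deep
- rod: loose steel piston rod, 14 mm diameter, about 0.1 kg, with a round black knob 26 mm diameter x 26 long. Origin on its axis at the knob's inner face, 44 mm above the bench; x points into the bore: knob x = -26 to 0, rod 0 to 84. 14 to 20 mm of bare rod shows at the start. A sprung shoe in the bore gives a drag of about 2 to 6 N, more if pulled askew; the rod stays where it is left
- pin: loose steel lock pin, upright in the holder: shank 9 mm diameter, 42 long with a tapered tip, collar 20 mm diameter x 4 thick, above it a black grip 14 mm diameter from 4 to 36 mm above the origin. Origin on the axis at the collar's underside (start: 50 mm above the bench), z up
- pin_tip (a point): lower end of the pin's shank, 42 mm below the pin's origin
- holder: fixed wooden block 46 x 46 x 50 mm with a 12 mm hole, 47 deep, down its middle, in which the pin stands, collar on the block's top. Origin under its centre on the bench
- printed_vase: bystander, not to be moved: green barrel-shaped vase, 44 x 44 x 70 mm; origin under its centre
- bit_box: bystander, not to be moved: small lidded box, 54 x 58 x 25 mm; origin under its centre
- mini_chair: bystander, not to be moved: doll's-house chair, 36 x 36 x 50 mm; origin under its centre
- nozzle_tin: bystander, not to be moved: round metal tin, 43 x 43 x 21 mm; origin under its centre
- aa_cell: bystander, not to be moved: AA battery lying down, 14 x 50 x 14 mm; origin under its centre
- sanding_block: bystander, not to be moved: brick-like block, 48 x 68 x 24 mm; origin under its centre

How it is judged (in metres and radians):
On the way, in this order (a step that is already met when the one before it is completed fails the run):
1. the pin is through fork and tongue, collar down on the fork, and released, the rod not yet drawn (distance between pin and fork_hole below 0.006 m and angle between pin's own z axis and vertical below 0.1 rad and horizontal distance between pin_tip and fork_hole below 0.006 m and x of cylinder in the frame of stand between -0.008 and 0.008 m and contact force between the fingers and pin below 0.2 N and x of rod in the frame of cylinder_mouth above -0.026 m), for 0.2 s.
2. the rod is drawn out so that about 45 mm shows, gripped by the fingers (x of rod in the frame of cylinder_mouth between -0.052 and -0.038 m and contact force between the fingers and rod above 1 N), for 0.2 s.
At the end, for the whole second after the job is handed in: Fingers grip the rod (over 1 N), still (under 10 mm/s), 38 to 52 mm of bare rod showing; rod, cylinder and stand in line within 0.06 rad, cylinder lifted at most 4 mm; pin through fork and tongue, collar within 6 mm of the fork hole's mouth, upright within 0.1 rad (all of step 2 and distance between pin and fork_hole below 0.006 m and angle between pin's own z axis and vertical below 0.1 rad and horizontal distance between pin_tip and fork_hole below 0.006 m and x of cylinder in the frame of stand between -0.008 and 0.008 m and angle between the x axis of rod and the x axis of cylinder, either way round below 0.06 rad and angle between the x axis of cylinder and the x axis of stand, either way round below 0.06 rad and z of cylinder in the frame of stand below 0.049 m and linear speed of rod below 0.01 m/s); the arm keeps its last pose, push and grip.
It fails at once if the rod is drawn too far, more than 65 mm showing (x of rod in the frame of cylinder_mouth below -0.065 m).
It fails at once if the cylinder is cocked in the stand by more than 0.12 rad or lifted more than 10 mm (angle between the x axis of cylinder and the x axis of stand, either way round above 0.12 rad or z of cylinder in the frame of stand above 0.055 m).
It fails at once if a bystander is moved more than 30 mm (distance of any of printed_vase, bit_box, mini_chair, nozzle_tin, aa_cell, sanding_block from where it was at the start of the episode above 0.03 m).
It also fails if it takes over 54 s, if anything falls off the work surface, if the arm or the gripper's body presses on something with over 40 N, if the wrist force passes 120 N, or if a joint passes its speed limit or range.

ROBOT

A 7-joint arm with a two-finger parallel gripper is mounted at the origin on a cart in front of the work surface, level with it; the furniture and walls round the work are solid. World frame = base frame: x ahead of the robot, y to its left, z up, the work surface at z = 0. Lengths are in mm, angles in rad, forces in N, time in s.
With the tool pointing down it reaches from about 400 to 750 mm from the base axis. Payload 19.5 kg.
Tool frame: the origin (TCP) lies at the very end of the fingers, on their centre line; the grasp point (between the pads) lies robot.hold_point_z behind it (robot.hold_point_z is the distance from the TCP to the grasp point, in mm); z points along the fingers, y is the direction in which the jaws open and shut (so a half turn about z gives the same grasp; the last joint's range is limited). The gripper opens to 85 mm and grips with 20 to 120 N. Pads are 22 mm wide; open, the fingers measure 114 mm over their backs; the gripper's body (76 mm by 85 mm) begins 54 mm behind the grasp point. The pads swing forward as they close: fully open they stand 13 mm farther back than shut.
Start: joints at [-1.311, 0.707, -0.028, 1.485, 0.022, 0.951, -0.075], TCP at [170.9, 548.988, 231.268] pointing down, gripper open.
Joint ranges: [-2.71, 2.71], [-0.32, 2.16], [-1.57, 1.52], [0, 2.45], [-1.46, 4.6], [0, 2.02], [-2.83, 2.83]. Speed limits (rad/s): [1.89, 1.89, 2.57, 2.57, 3.01, 3.01, 3.01].

INTERFACE

Orientations are given as a unit quaternion [x, y, z, w].
In Python, from cell import robot gives the robot as it stands. Calls block until the motion is done:
- robot.move_ptp(position, orientation): joint-space move of the TCP to a pose.
- robot.move_linear(position, attitude=None, speed=150, f_stop=None): straight line of the TCP; attitude=None keeps the orientation; speed is the mean speed in mm/s. With f_stop (N) it stops when the force on the tool has changed by that much, and returns True; else False.
- robot.move_j(angles): joint-space move.
- robot.release() and robot.close_gripper(strength=None): open the fingers fully, or close them until they stop; strength is the grip in N (None keeps the last).
- robot.sleep(seconds).
- robot.solve_ik(position, orientation): joint angles nearest the present ones, or None.
- robot.sense(): the state.
- robot.get_image(name): name is "side" or "top"; returns a dict with "image" (480x640x3 uint8, red, green, blue), "fov_y" (degrees; the focal length in pixels is half the picture's height over the tangent of half this angle, whatever the lens; pixels are square), "cx", "cy" (the principal point, pixels), "dist_coeffs" ([k1, k2, p1, p2, k3] as OpenCV has them; the pictures are not rectified), "origin" and "rotation" of the camera in the world. Camera axes: x right, y up, looking along -z (the intrinsics and any distortion apply to the point x, -y, -z); pixel columns grow to the right and rows downward; lengths in mm; the calibration is good to about 2 mm. A picture is of the moment at which its call begins. There is no depth.
A pose or a line that the arm cannot do raises robot.IKError and nothing moves.
- robot.job_done(): hands the job in, once; it reports no verdict.
Trained networks look in the newest picture that a camera, given by its name, has taken for a name from the list of things; names that differ only in an ending like _2 or _b are one class to them, and where a whole thing is asked for, a point or a joint stands for the part that bears it (a point fixed in the world has none). Each returns a list of dicts, best first, with "score" (0 to 1); they miss things now and then, are a little off and sometimes report something else, mostly with a low value. They report only what shows in the picture. A call takes as long as a camera call.
- robot.recognise(camera, query): "centre" ([column, row] in pixels, amid what is visible of it).
The state is a dict: "t": time; "joint_positions": joint angles; "joint_vel": joint speeds; "tau": joint torques, N m; "tool_pos": TCP position; "ee_rot": TCP orientation; "contact_force": force on the tool from outside, world axes, zero at the start; "wrist_torque": the same for the moment, N m; "grip_width": opening from 0.0 (shut) to 1.0 (fully open).
Only numpy, scipy, OpenCV 4.12 (cv2) and the standard library are available. Lean on these libraries where they do the work, as an engineer would, in place of code of your own. Each camera call takes 0.05 s, during which the arm holds its last target. There are 200 camera calls.

## Working session

There is one attempt and no reset: what is moved stays moved. The work goes in short steps, each a Python script; the robot and the scene stay as the last script left them, time stands still between calls to the robot, and variables do not carry over. Pictures are saved under pics/ and viewed, about 8 in all and at most 12, crops included, and the job is handed in when it is done.

```bash
mkdir -p pics; ls; python3 - <<'E'
from cell import robot
import cv2
for n in("side","top"):
    d=robot.get_image(n); cv2.imwrite(f"pics/{n}0.png",d["image"][...,::-1])
    print(n,{k:v for k,v in d.items() if k!="image"})
    for q in("pin","holder","rod","cylinder","stand"):
        print(q,[(r["centre"],round(r["score"],2)) for r in robot.recognise(n,q)[:2]])
print(robot.sense(),robot.hold_point_z)
E
```

```text
pics
side {'fov_y': 44.58310938039999, 'cx': 316.004706341745, 'cy': 248.8740305855614, 'dist_coeffs': array([-0.04019378,  0.        ,  0.        ,  0.        ,  0.        ]), 'origin': array([ 116.26350564, 1144.71134491,  807.73416455]), 'rotation': array([-0.07074167,  0.4850411 ,  0.8639586 , -0.11535291])}
pin [([279.8, 353.1], 0.62), ([320.0, 207.9], 0.51)]
holder [([316.7, 225.9], 0.72), ([296.8, 268.3], 0.7)]
rod [([282.4, 282.0], 0.48)]
cylinder [([292.2, 265.7], 0.84)]
stand [([301.8, 280.0], 0.8)]
top {'fov_y': 50.44512781515528, 'cx': 308.59407603927207, 'cy': 239.29893022044783, 'dist_coeffs': array([-0.03319936,  0.        ,  0.        ,  0.        ,  0.        ]), 'origin': array([ 308.47125307,  -11.30431256, 1250.41787095]), 'rotation': array([-0.03791322,  0.05461291,  0.71219935, -0.69882194])}
pin []
holder [([380.4, 228.8], 0.69)]
rod [([244.7, 229.9], 0.51)]
cylinder [([275.4, 229.8], 0.71)]
stand [([288.9, 237.8], 0.75)]
{'t': 0.6, 'joint_positions': array([-1.3106742 ,  0.7064908 , -0.02761676,  1.48461507,  0.02201168,
        0.95086754, -0.07551135]), 'joint_vel': array([ 2.27303776e-05,  2.10231009e-03, -5.32533604e-04, -2.07713416e-03,
        1.64067947e-03, -3.77959276e-04, -6.05008851e-05]), 'tau': array([ 8.03448474e-04, -8.82724071e+01,  1.23456102e+00, -2.36329275e+01,
        1.72207947e-02,  1.97143061e-03,  5.02851947e-05]), 'tool_pos': array([170.9099758 , 548.988956  , 231.26956659]), 'ee_rot': array([ 1.50344594e-01,  9.88633654e-01, -3.82811232e-05, -9.08769947e-06]), 'contact_force': array([ 0.77235494, -0.06343497, -0.07727471]), 'wrist_torque': array([ 0.00242706,  0.05804573, -0.05492241]), 'grip_width': 0.9981968209500377} 18.700000000000003
```

View pics/side0.png

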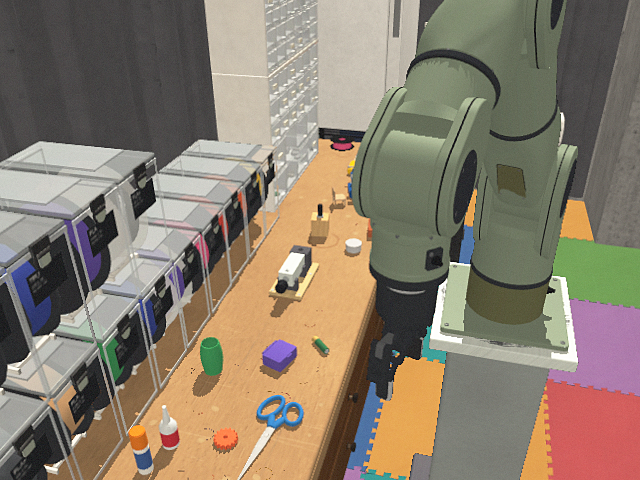

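View pics/top0.png

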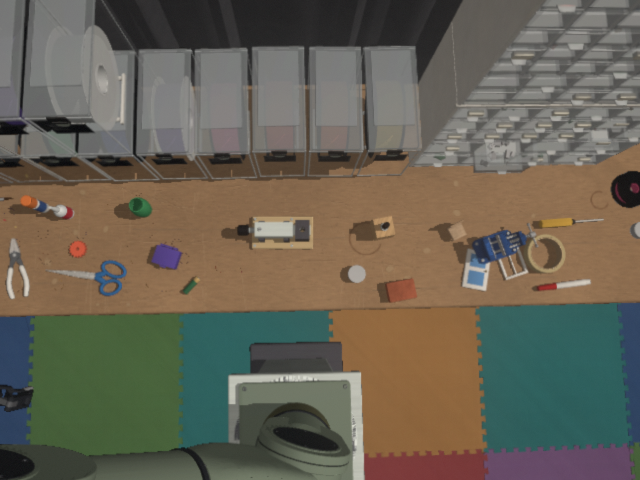

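The side view shows the knob near (282,287), the fork near (300,255), and the pin near (320,212). The top view shows the knob at (244,230), the stand at about (282,233), and the pin at (384,227). Next I'll zoom in.

```bash
cat > h.py <<'E'
import numpy as np, cv2
from scipy.spatial.transform import Rotation as R
from cell import robot
def K(d):
    f=240/np.tan(np.radians(d["fov_y"])/2); return np.array([[f,0,d["cx"]],[0,f,d["cy"]],[0,0,1.]])
def ray(d,px):
    u=cv2.undistortPoints(np.array([[px]],float),K(d),d["dist_coeffs"])[0,0]
    return R.from_quat(d["rotation"]).apply([u[0],-u[1],-1])
def onz(d,px,z):
    r=ray(d,px); o=d["origin"]; return o+r*(z-o[2])/r[2]
def proj(d,P):
    p=R.from_quat(d["rotation"]).inv().apply(np.atleast_2d(P)-d["origin"])*[1,-1,-1]
    return cv2.projectPoints(p,np.zeros(3),np.zeros(3),K(d),d["dist_coeffs"])[0][:,0]
def tri(da,pa,db,pb):
    a,b=ray(da,pa),ray(db,pb); A=np.c_[a,-b]
    s=np.linalg.lstsq(A,db["origin"]-da["origin"],rcond=None)[0]
    p,q=da["origin"]+a*s[0],db["origin"]+b*s[1]; return (p+q)/2,np.linalg.norm(p-q)
def crop(img,x,y,w,h,s): return cv2.resize(img[y:y+h,x:x+w],None,fx=s,fy=s,interpolation=cv2.INTER_CUBIC)[...,::-1]
E
python3 - <<'E'
from h import *
t=robot.get_image("top"); s=robot.get_image("side")
a=crop(t["image"],230,205,90,50,8.8); 
b=np.hstack([crop(s["image"],262,238,66,66,6),crop(s["image"],300,196,40,66,6),crop(t["image"],366,210,40,40,4)[:,:]if 0 else np.zeros((396,4,3),np.uint8)])
cv2.imwrite("pics/c_top.png",a)
cv2.imwrite("pics/c_side.png",b); print(a.shape,b.shape)
cv2.imwrite("pics/c_pin.png",crop(t["image"],365,208,40,40,10))
E
```

```text
(440, 792, 3) (396, 640, 3)
```

View pics/c_top.png

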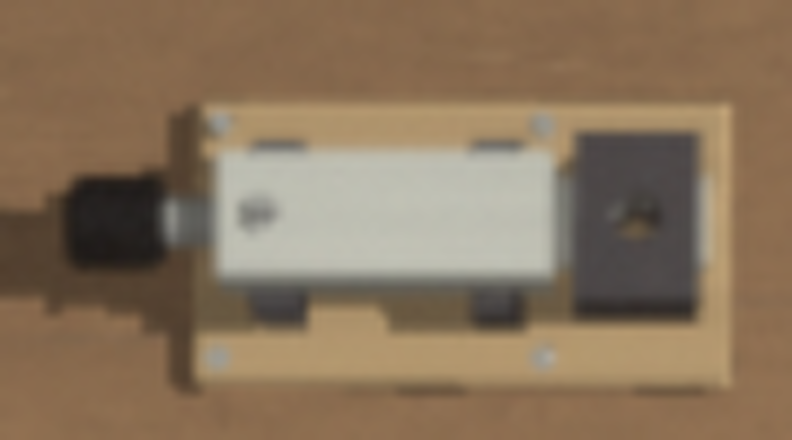

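View pics/c_side.png

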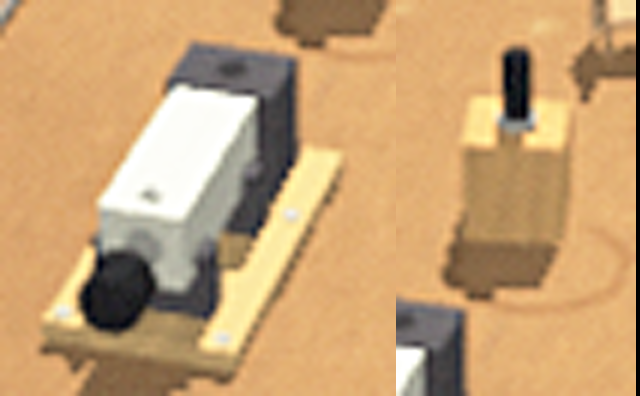

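View pics/c_pin.png

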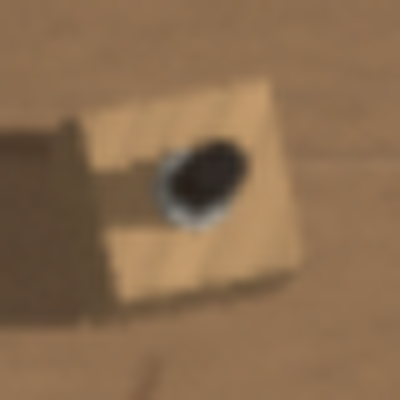

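The top crop shows the stand aligned with the image, with the fork hole at about (301.8,228.8). The side crop shows the hole at about (300.5,249). The pin stands in the yawed holder. I'll fit the poses to the corners.

```bash
cat > fit.py <<'E'
from h import *
from scipy.optimize import least_squares
t=robot.get_image("top"); s=robot.get_image("side")
def un(p,x0,y0,k): return (np.array(p,float)+.5)/k-.5+[x0,y0]
T=lambda p: un(p,230,205,8.8); S=lambda p: un(p,262,238,6); S2=lambda p: un(np.array(p)-[396,0],300,196,6); TP=lambda p: un(p,365,208,10)
# base x extents from fork: fork plate x = 38+-17 , y +-23, z 60; base x0+-75,y+-40,z10 (x0 unknown)
def fit(obs):
    def f(v):
        o=[]
        for d,P,px in obs:
            P=np.array(P(v[3]) if callable(P) else P,float); c,q=np.cos(v[2]),np.sin(v[2])
            W=np.c_[v[0]+c*P[:,0]-q*P[:,1],v[1]+q*P[:,0]+c*P[:,1],P[:,2]]
            o.append((proj(d,W)-px).ravel())
        return np.concatenate(o)
    return lambda v0: least_squares(f,v0,loss="soft_l1")
base=lambda x0:[(x0-75,40,10),(x0+75,40,10),(x0+75,-40,10),(x0-75,-40,10)]
plate=[(21,23,60),(55,23,60),(55,-23,60),(21,-23,60)]
hole=[(38,0,60)]
# image up = +x world; image right = -y world; stand x -> image right => stand y -> image up
to=[(t,base,T([(198,103),(733,103),(733,385),(194,385)])),(t,plate,T([(577,132),(697,132),(697,302),(574,302)])),(t,hole,T([(636,213)]))]
so=[(s,plate,S([(164,82),(193,43),(299,60),(263,97)])[[0,1,2,3]]),(s,hole,S([(234,69)])),(s,lambda x0:[(x0+75,-40,10),(x0-75,-40,10),(x0-75,40,10)],S([(344,152),(229,360),(44,322)]))]
hx=[(-23,-23,50),(23,-23,50),(23,23,50),(-23,23,50)]
hp=TP([(78,115),(268,77),(300,268),(118,303)]); hs=S2([(472,96),(576,102),(568,154),(462,150)])
if __name__=="__main__":
    p0=onz(t,T([(636,213)])[0],60); print(p0)
    for n,o in(("top",to),("side",so),("both",to+so)):
        r=fit(o)([p0[0],p0[1]+38,-np.pi/2,-12]); v=r.x
        print(n,v.round(3),"hole",(v[:2]+38*np.array([np.cos(v[2]),np.sin(v[2])])).round(2),"rms",np.sqrt(np.mean(r.fun**2)).round(2))
    h0=np.mean([onz(t,p,50) for p in hp],axis=0); h1=np.mean([onz(s,p,50) for p in hs],axis=0)
    print("holder",h0,h1)
    e=[onz(t,p,50) for p in hp]; print("yaw edges",[np.degrees(np.arctan2(*(e[(i+1)%4]-e[i])[1::-1])).round(1) for i in range(4)])
    # pin top via both
    pt=tri(t,TP([(212,165)])[0],s,S2([(516,50)])[0]); print("pin top",pt)
    # holes direct
    print("hole tri",tri(t,T([(636,213)])[0],s,S([(234,69)])[0]))
    # knob
    print("knob outer/inner ends top",onz(t,T([(66,222)])[0],44),onz(t,T([(162,222)])[0],44), "front face",onz(t,T([(214,213)])[0],62))
E
python3 fit.py
```

```text
[490.3965419  -25.61815294  60.        ]
top [490.186  12.346  -1.589  -9.418] hole [489.5  -25.65] rms 0.18
side [491.485  11.392  -1.599 -10.661] hole [490.42 -26.59] rms 0.55
both [490.644  12.193  -1.593  -9.706] hole [489.82 -25.8 ] rms 0.45
holder [ 493.84418778 -221.73783841   50.        ] [ 492.62950926 -221.80518163   50.        ]
yaw edges [np.float64(-79.6), np.float64(-173.0), np.float64(99.9), np.float64(9.8)]
pin top (array([ 493.59500399, -220.00302431,   89.17819441]), np.float64(0.19790446755380284))
hole tri (array([489.66088661, -25.71961434,  61.27573202]), np.float64(1.0946121180741128))
knob outer/inner ends top [493.01961361 128.94983768  44.        ] [492.57151615 102.92981579  44.        ] front face [492.02131623  87.32154208  62.        ]
```

```bash
cat >> h.py <<'E'
def down(phi):  # tool down, jaws along world angle phi
    a=np.pi/4+phi/2; return np.array([np.cos(a),np.sin(a),0,0])
PHI=-0.022
E
python3 - <<'E'
from h import *
for n,phi in(("a",PHI),("b",PHI+np.pi),("c",PHI+np.pi/2),("d",PHI-np.pi/2)):
    for P in([493.5,-221.7,140],[489.8,-25.8,75],[492.8,116,25],[493.5,150,25]):
        j=robot.solve_ik(P,down(phi)); print(n,P,None if j is None else j.round(2))
print(robot.sense()["t"])
E
```

```text
a [493.5, -221.7, 140] [ 0.36  0.78  0.    1.72 -0.    0.64  0.34]
a [489.8, -25.8, 75] [-0.04  0.85  0.05  1.95 -0.12  0.35  0.08]
a [492.8, 116, 25] [-0.34  0.96  0.08  1.91 -0.23  0.28 -0.09]
a [493.5, 150, 25] [-0.41  0.97  0.09  1.87 -0.25  0.31 -0.14]
b [493.5, -221.7, 140] [ 0.76  0.89 -0.8   1.71  0.79  0.9   2.75]
b [489.8, -25.8, 75] [ 0.33  0.92 -0.63  1.94  0.94  0.62  2.18]
b [492.8, 116, 25] [-0.04  0.99 -0.47  1.9   0.94  0.49  1.93]
b [493.5, 150, 25] [-0.11  1.   -0.47  1.87  0.9   0.51  1.91]
c [493.5, -221.7, 140] [ 0.6   0.81 -0.45  1.71  0.49  0.73  1.45]
c [489.8, -25.8, 75] [ 0.13  0.86 -0.25  1.94  0.5   0.41  1.04]
c [492.8, 116, 25] [-0.21  0.96 -0.15  1.9   0.42  0.31  0.84]
c [493.5, 150, 25] [-0.28  0.96 -0.15  1.87  0.38  0.34  0.83]
d [493.5, -221.7, 140] [ 0.13  0.83  0.46  1.73 -0.53  0.71 -0.72]
d [489.8, -25.8, 75] [-0.21  0.89  0.37  1.95 -0.73  0.44 -0.88]
d [492.8, 116, 25] [-0.47  0.99  0.34  1.91 -0.84  0.38 -1.07]
d [493.5, 150, 25] [-0.56  1.01  0.39  1.88 -0.87  0.43 -1.12]
0.8
```

```bash
python3 - <<'E'
from h import *
q=down(PHI)
robot.move_ptp([493.4,-221.7,140],q)
robot.move_linear([493.4,-221.7,57],speed=120)
robot.close_gripper(30); st=robot.sense(); print(st["t"],st["grip_width"],st["contact_force"],st["tool_pos"])
robot.move_linear([493.4,-221.7,130],speed=120)
st=robot.sense(); print(st["t"],st["grip_width"],st["contact_force"])
robot.move_ptp([489.8,-25.8,123],q)
st=robot.sense(); print(st["t"],st["grip_width"],st["tool_pos"],st["contact_force"])
t=robot.get_image("top"); s=robot.get_image("side")
cv2.imwrite("pics/c2.png",np.hstack([crop(s["image"],270,210,60,80,6.6),crop(t["image"],280,205,44,59,9)[:528]]))
E
```

```text
5.2417 0.1513898704297846 [-1.04101839 -0.46643889  4.53611379] [ 493.40211917 -221.72090497   57.10947183]
6.0 0.1503434910150569 [-0.38646473  0.54457693 -0.64591646]
6.8 0.15275210236549572 [489.78206052 -26.24522891 122.70848035] [-1.1187417   0.32902245 -1.21571982]
```

View pics/c2.png

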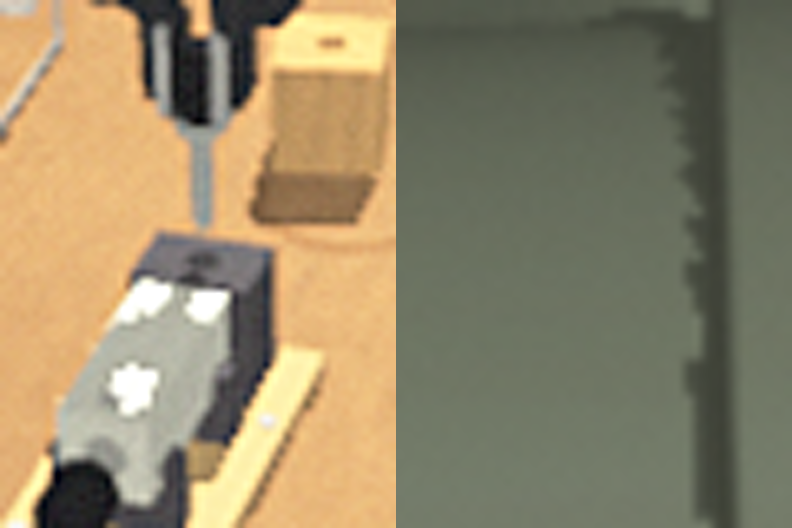

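Side view: the pin is held upright with its tip at crop (203,226). The fork hole is just below at (204,259). The top camera is blocked by the arm.

```bash
python3 - <<'E'
from h import *
s=robot.get_image("side"); U=lambda p:(np.array(p)+.5)/6.6-.5+[270,210]
tool=robot.sense()["tool_pos"]; print(tool, robot.sense()["ee_rot"])
tip=onz(s,U((203,228)),tool[2]-7.1-42); hole=onz(s,U((204,259)),60); col=onz(s,U((201,124)),tool[2]-7.1-2)
print("tip",tip,"collar",col,"hole",hole,"tip-hole",tip-hole)
print("pred tip px",(proj(s,[tool[0],tool[1],tool[2]-49.1])[0]+.5-[270,210])*6.6)
E
```

```text
[489.84826319 -26.92489268 122.84561655] [ 7.15453542e-01  6.98660287e-01 -1.59277020e-04  8.26838387e-05]
tip [490.22780101 -28.38563885  73.74561655] collar [492.1743217  -35.61636385 113.74561655] hole [490.32827461 -28.85436573  60.        ] tip-hole [-0.10047361  0.46872688 13.74561655]
pred tip px [203.33729585 230.58807544]
```

```bash
python3 - <<'E'
from h import *
p=lambda: (lambda s: print(round(s["t"],2),s["tool_pos"].round(2),s["contact_force"].round(1),s["joint_vel"].round(4)))(robot.sense())
p(); robot.sleep(.3); p()
robot.move_linear([489.9,-26.2,112],speed=60); p(); robot.sleep(.3); p()
r=robot.move_linear([489.9,-26.2,98],speed=30,f_stop=5); print(r); p()
E
```

```text
6.95 [489.85 -26.92 122.85] [-1.   0.2  0.8] [-0.0028  0.0003 -0.0043  0.0011 -0.0019 -0.0011 -0.0021]
7.25 [489.83 -26.05 122.99] [-0.1  0.4 -1.7] [-0.0034  0.0016  0.0003  0.0022 -0.0011  0.0004 -0.0014]
7.58 [489.64 -26.2  111.53] [ 0.4 -0.1 -0.1] [-0.0014 -0.0109  0.0018 -0.0063 -0.0003  0.0069 -0.003 ]
7.88 [489.95 -26.17 112.11] [ 0.4  0.2 -1.5] [-0.002   0.0001  0.0004 -0.0007  0.0001 -0.0008 -0.0006]
False
8.5 [489.91 -26.22  97.96] [-0.5  0.1 -0.3] [-0.0001 -0.005   0.0005 -0.0009  0.0004  0.0017  0.0007]
```

The tip is already through the upper plate. I'll continue down.

```bash
python3 - <<'E'
from h import *
p=lambda: (lambda s: print(round(s["t"],2),s["tool_pos"].round(2),s["contact_force"].round(1),round(s["grip_width"],3)))(robot.sense())
r=robot.move_linear([489.9,-26.2,66],speed=35,f_stop=6); print(r); p()
E
```

```text
True
9.34 [489.75 -26.2   67.04] [-1.8  0.3 10.3] 0.153
```

The pin stopped at z=67.0, which is exactly the collar-down height. I'll release it and retreat.

```bash
python3 - <<'E'
from h import *
robot.release(); robot.sleep(.3)
robot.move_linear([489.9,-26.2,130],speed=150)
robot.move_ptp([493.0,116,130],down(PHI)); print(robot.sense()["t"])
robot.sleep(.2)
t=robot.get_image("top"); s=robot.get_image("side")
cv2.imwrite("pics/c3.png",np.hstack([crop(s["image"],262,215,60,80,6.6),crop(t["image"],230,205,90,80,4.4),np.zeros((528,1,3),np.uint8)][:1]+[cv2.copyMakeBorder(crop(t["image"],230,205,90,80,4.4),0,176,0,0,cv2.BORDER_CONSTANT)]))
E
```

```text
11.5417
```

View pics/c3.png

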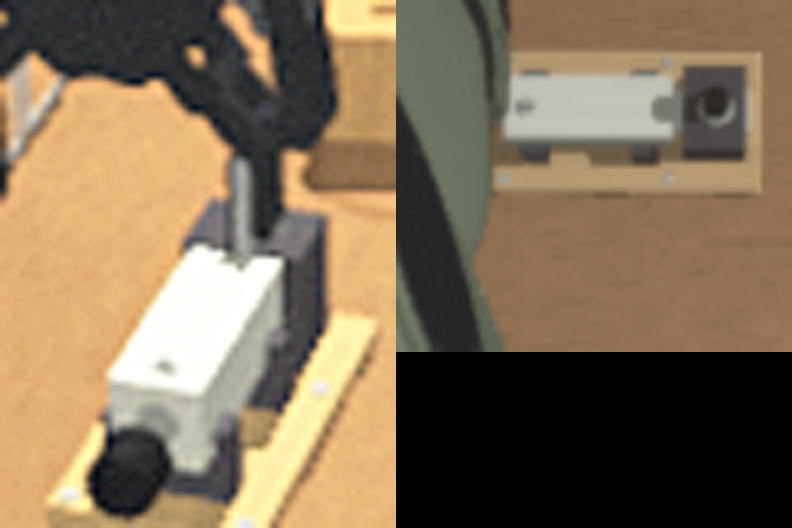

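The pin is seated and upright, with its grip centred on the fork in the top crop at (714,103). The cylinder hasn't moved. Next is gripping the knob.

```bash
cat > p.py <<'E'
from h import *
def p():
    S=[robot.sense()]
    for _ in range(3): robot.sleep(.05); S.append(robot.sense())
    m=lambda k:np.mean([s[k] for s in S],axis=0).round(2)
    print(round(S[-1]["t"],2),m("tool_pos"),"F",m("contact_force"),"M",m("wrist_torque"),m("grip_width"))
E
python3 - <<'E'
from p import *
print(robot.move_linear([492.9,116,24],speed=100,f_stop=8)); p()
robot.close_gripper(35); robot.sleep(.2); p()
E
```

```text
False
13.2 [493.14 116.08  24.47] F [ 0.34 -0.07  0.03] M [-0.02  0.02  0.02] 1.0
14.13 [492.97 115.99  24.02] F [ 0.9  -0.03  1.53] M [-0.06 -0.17  0.04] 0.29
```

The knob is gripped with negligible side load. I'll pull slowly in two stages.

```bash
python3 - <<'E'
from p import *
for D in(12,29.5):
    print(robot.move_linear([492.9+.022*D,116+D,24],speed=12,f_stop=25)); p()
t=robot.get_image("top"); s=robot.get_image("side")
cv2.imwrite("pics/c4.png",np.hstack([crop(s["image"],255,225,66,88,6),cv2.copyMakeBorder(crop(t["image"],220,205,90,60,4.4),0,264,0,0,cv2.BORDER_CONSTANT)]))
E
```

```text
False
15.43 [493.13 128.09  23.99] F [-0.42 -2.61 -0.02] M [-0.58  0.09 -0.02] 0.29
False
17.19 [493.53 145.5   24.  ] F [-0.29 -3.57 -0.4 ] M [-0.7   0.06 -0.  ] 0.29
```

View pics/c4.png

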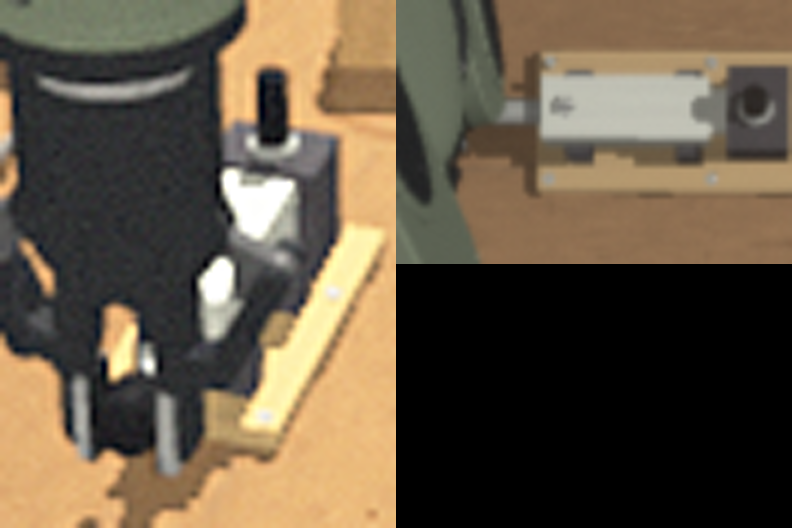

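The pin is still upright and seated, and the cylinder has slid slightly toward the pull (taking up play). I'll measure that shift from the pictures.

```bash
python3 - <<'E'
from h import *
t=robot.get_image("top"); a=cv2.imread("pics/top0.png"); b=t["image"][...,::-1]
A=a[224:234,248:302].astype(float).mean((0,2)); B=b[224:234,248:302].astype(float).mean((0,2))
print(A[:14].round(0),A[38:50].round(0)); print(B[:14].round(0),B[38:50].round(0))
E
```

```text
[ 63.  94.  84.  80.  85.  94. 135. 177. 184. 172. 166. 169. 171. 181.] [186. 186. 186. 186. 186. 184. 168. 126. 111.  86.  74.  73.]
[108.  86.  79.  80. 103. 173. 185. 172. 166. 169. 169. 174. 183. 187.] [186. 165. 149. 146. 144. 127. 116. 114. 110.  78.  62.  63.]
```

The cylinder took up about 3.7 mm, so about 42 mm of rod shows now. I'll draw 3 mm more.

```bash
python3 - <<'E'
from p import *
D=32.5
print(robot.move_linear([492.9+.022*D,116+D,24],speed=8,f_stop=25)); robot.sleep(.3); p()
t=robot.get_image("top"); b=t["image"][...,::-1]
B=b[224:234,248:302].astype(float).mean((0,2)); print(B[:8].round(0))
i=np.interp(132,B[3:7],np.arange(3,7)); f=onz(t,[248+i,229],62); print("front",f,"shown",148.5-13.1-f[1])
s=robot.get_image("side")
cv2.imwrite("pics/c5.png",np.hstack([crop(s["image"],255,225,66,88,6),cv2.copyMakeBorder(crop(t["image"],220,205,90,60,4.4),0,264,0,0,cv2.BORDER_CONSTANT)]))
E
```

```text
False
18.32 [493.63 148.72  24.02] F [-0.03 -0.18 -0.54] M [ 0.07  0.07 -0.02] 0.29
[107.  86.  79.  80. 102. 173. 185. 176.]
front [491.51156593  90.74079543  62.        ] shown 44.659204574711936
```

View pics/c5.png

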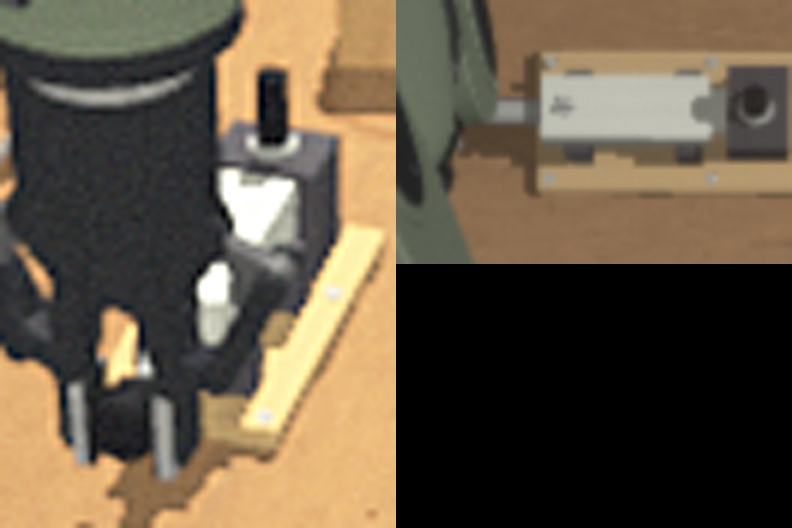

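The pin is still seated, everything is in line, the knob is gripped, and about 44.7 mm of rod shows. I'm handing it in.

```bash
python3 -c "
from cell import robot
robot.job_done(); s=robot.sense(); print(s['t'],s['grip_width'],s['tool_pos'])"
```

```text
the job is handed in; nothing more can be done
the job is handed in; nothing more can be done
```

I pinned the cylinder, drew the rod, and handed the job in at about 18.4 s on the robot's clock, with the knob still gripped. No verdict was reported.

- **Pin:** it went through the fork and tongue in one pass. It stopped at tool height 67.0 mm, where 67.1 was expected with the collar seated. After release, and again in the last pictures, it looked upright and seated.
- **Rod:** I gripped the knob at 35 N and drew it 32.5 mm, at 8 to 12 mm/s. The drag at the stops was 2.6 to 3.6 N with almost no side force. My last camera estimate is about 44.7 mm of bare rod showing, likely good to about 2 mm.
- **Cylinder:** early in the pull it moved about 3.7 mm toward the knob, which fits the 4 mm of play when pinned, and then stayed put. It still looked level and in line, but I judged that by eye from the pictures and did not measure the angles.
- **Not checked:** I didn't check the bystanders with a final measurement. The arm stayed well clear of them by plan. My last state reading, after hand-in, was refused, so the final values are from just before it.
- **Cameras:** the two put the fork hole about 1 mm apart (up to 3 mm from one side-view reading), but the pin went in without any correction.

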